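Hang the hooked scoop on the storage bin's rim

ROBOT

A 7-joint arm with a two-finger parallel gripper is mounted at the origin on a cart in front of the work surface, level with it; the furniture and walls round the work are solid. World frame = base frame: x ahead of the robot, y to its left, z up, the work surface at z = 0. Lengths are in m, angles in rad, forces in N, time in s.
With the tool pointing down it reaches from about 0.4 to 0.85 m from the base axis. Payload 4.5 kg.
Tool frame: the origin (TCP) lies midway between the tips of the shut fingers; the grasp point (between the pads) lies r.grip_point_offset behind it (r.grip_point_offset is the distance from the TCP to the grasp point, in m); z points along the fingers, y is the line along which they close (so a half turn about z gives the same grasp; the last joint's range is limited). The gripper opens to 88 mm and grips with 3 to 60 N. Pads are 18 mm wide; open, the fingers measure 123 mm over their backs; the gripper's body (75 mm by 187 mm) begins 45 mm behind the grasp point.
Start: joints at [1.313, 0.689, -0.195, 1.565, 0.157, 0.902, -0.215], TCP at [0.18, -0.599, 0.239] pointing down, gripper open.
Joint ranges: [-3.01, 3.01], [-0.46, 2.08], [-1.47, 1.51], [0.13, 2.56], [-1, 4.14], [0.04, 2.09], [-2.66, 2.66]. Speed limits (rad/s): [2.57, 2.57, 3.14, 3.14, 3.14, 3.14, 3.14].

INTERFACE

Orientations are given as a unit quaternion [x, y, z, w].
In Python, from plant import r gives the robot as it stands.
- The arm moves only by the shell command python3 -m jog 'ROWS' [FORCE]. ROWS is JSON, a list of rows, each an object of numbers: "wx", "wy", "wz": the turn, a rotation vector about the world's x, y, z as a fraction of full scale; "dx", "dy", "dz": the shift along the world's x, y, z as a fraction of full scale; "hand": the closure, from 0 (fully open) to 1 (shut). In form: [{"wx": .., "wy": .., "wz": .., "dx": .., "dy": .., "dz": .., "hand": ..}, ...]. A call has 1 to 5 rows; each row shifts and turns the commanded pose from where the row before left it; what a row does not reach is not made up. Full scale, the value 1, is 0.25 m for a shift and 2 rad for a turn. A row lasts 1/12 s, in which the tool goes at most 41.7 mm and 7.16 degrees, less where a joint would pass 70% of its speed; a pose out of reach is approached as far as the arm can. A call with a number of a shift or a turn outside -1 to 1 is refused whole. A call with a gripper value outside its range is refused whole. The fingers move at their own pace and stop on an object; FORCE is the grip in N (left out, the last holds). Time passes only in rows, so rows that do not move let the fingers close. It gives the time, the measured TCP pose, the force, the opening and the grip force at its end, in the units of the state.
- r.get_state(): the state, without advancing time (a new reading comes with each control period).
- r.snapshot(name): name is "side" or "top"; returns the picture (384x512x3 uint8, red, green, blue); there is no depth.
- r.camera_info(name): a dict with "mtx" (3x3 intrinsics, pixels), "R" (3x3) and "t" (3): a world point X has camera coordinates R X + t. Camera axes: x right, y down, z forward; pixel columns grow to the right and rows downward; lengths in m; the calibration is good to about 2 mm. A picture is of the moment at which its call begins. camera_info takes no time and is no camera call.
- r.finish_job(): hands the job in; it is judged then, once.
Trained networks look in the newest picture that a camera, given by its name, has taken for a name from the list of things; names that differ only in an ending like _2 or _b are one class to them, and where a whole thing is asked for, a point or a joint stands for the part that bears it (a point fixed in the world has none). Each returns a list of dicts, best first, with "p" (0 to 1); they miss things now and then, are a little off and sometimes report something else, mostly with a low value. They report only what shows in the picture. A call takes as long as a camera call.
- r.search_frame(camera, query): "bbox" ([left, top, right, bottom] in pixels, round what is visible of it).
- r.masks_of(camera, query): "region" (384x512 bool, what is visible of it) and "bbox" ([left, top, right, bottom] in pixels, round what is visible of it).
The state is a dict: "clock": time; "q": joint angles; "qd": joint speeds; "joint_torque": joint torques, N m; "tool_pos": TCP position; "eef_rot": TCP orientation; "contact_force": force on the tool from outside, world axes, zero at the start; "moment": the same for the moment, N m; "opening": opening from 0.0 (shut) to 1.0 (fully open); "finger_force": force on a finger pad.
Only numpy, scipy, OpenCV 4.12 (cv2) and the standard library are available. Lean on these libraries where they do the work, as an engineer would, in place of code of your own. Each camera call takes 0.05 s, during which the arm holds its last target. There are 200 camera calls.

TASK

Take the long-handled scoop from its angled wooden rest and hang it by its own hook over the rim of the blue and grey storage bin, on the side of the bin facing the robot, with the cup inside the bin and the handle upright. The bin's blue sleeve can stand higher or lower, so lower the scoop gently until you feel the hook bear on the rim while you still hold it, and only then let go; leave the jar, the mug and the tin where they are.

Things in the scene. Friction and masses are not known exactly. Their poses are not given: they have to be found in the camera images.
- scoop: Steel dipper scoop, 100 to 170 g. Origin: lower end of the handle's centre line, level with the cup's underside; z up along the 150 mm handle (strap 6 mm in x, 14 in y). Square cup: x 3 to 43, y -20 to 20, z 0 to 34 mm, open to +z. Hook on the -x side. At the start it sits in the rest, handle leaning 40 degrees from vertical to the rest's +x, hook on top. Hung right, z is up, x along the bin's x.
- hook_seat (a point): Middle of the underside of the hook's bridge, where it bears on a rim: (-10, 0, 72) mm in the scoop's frame. The bridge is 4 mm thick, 14 mm wide; the gap between handle and lip is 14 mm.
- hook_tip (a point): Lower end of the hook's lip: (-19, 0, 56) mm in the scoop's frame. The lip is 4 mm thick (x -17 to -21 mm) and hangs 16 mm below the seat.
- scoop_grip (a point): Middle of the black grip, (0, 0, 128) mm in the scoop's frame. The grip is 11 mm (x) by 18 mm (y), z 104 to 150 mm; take it by its y sides. At the start it is about 146 mm above the worktop, in the open, 49 mm in +x from the rest's origin.
- bin: Fixed open bin; origin: centre of its underside on the worktop, -x side faces the robot (yaw within 0.35), z up. Grey shell 132 (x) by 152 (y) mm, 75 high, floor 5. Out of it stands a blue sleeve, 122 by 142 mm outside, wall 4: the wall facing the robot is at x -61 to -57 mm. Rim 100 to 135 mm above the worktop, not reported: see it or feel for it. The sleeve is clamped, firm up to 80 N.
- rest: Angled rest of pale wood, fixed to the worktop, 110 (x) by 70 (y) mm, about 65 mm high; origin: centre of its underside. It cradles the scoop's cup in a V trough, between two cheeks; the scoop's handle rises out of it, leaning towards +x. The scoop lifts straight up out of it.
- honey_jar: Jar with red lid, 65 mm wide, 100 mm high, loose bystander; origin: centre of its underside.
- mug: Dark grey and white mug, 82 by 114 mm with handle, 97 mm high, loose bystander; origin: underside.
- tuna_tin: Round tin, 86 mm wide, 40 mm high, loose bystander; origin: centre of its underside.

How it is judged:
By the outcome, as a careful person would: the job done as asked, in the order asked, and still so for the second after the job is handed in, with the robot touching nothing.
It also fails if it takes over 45 s, if anything falls off the work surface, if the arm or the gripper's body presses on something with over 40 N, if the wrist force passes 120 N, or if a joint passes its speed limit or range.

## Working session

There is one attempt and no reset: what is moved stays moved. The work goes in short steps, Python scripts to look and compute and a shell command to move; the robot and the scene stay as the last step left them, time stands still between calls to the robot, and variables do not carry over. Pictures are saved under pics/ and viewed, at most 13 in all, crops included, and the job is handed in when it is done.

```bash
mkdir -p pics; ls
python3 - <<'E'
from plant import r
import cv2,numpy as np
for c in("side","top"):
    cv2.imwrite(f"pics/{c}0.png",r.snapshot(c)[:,:,::-1])
    i=r.camera_info(c);print(c,np.round(i["mtx"],1).tolist(),np.round(i["R"],3).tolist(),np.round(i["t"],3).tolist(), "pos",np.round(-np.array(i["R"]).T@i["t"],3))
    for q in("scoop","scoop_grip","hook_seat","bin","rest","honey_jar","mug","tuna_tin"):
        print(q,[(np.round(d["bbox"]).tolist(),round(d["p"],2)) for d in r.search_frame(c,q)[:2]])
s=r.get_state();print(s,r.grip_point_offset)
E
```

```text
pics
side [[490.6, 0.0, 260.7], [0.0, 490.6, 199.5], [0.0, 0.0, 1.0]] [[-0.999, -0.043, 0.013], [-0.029, 0.401, -0.916], [0.035, -0.915, -0.402]] [0.616, 0.141, 1.886] pos [0.554 1.696 0.879]
scoop [([266.0, 208.0, 293.0, 256.0], 0.63)]
scoop_grip [([266.0, 212.0, 292.0, 250.0], 0.68)]
hook_seat [([264.0, 215.0, 294.0, 251.0], 0.68)]
bin [([254.0, 252.0, 277.0, 292.0], 0.67), ([260.0, 183.0, 300.0, 220.0], 0.63)]
rest [([269.0, 232.0, 300.0, 260.0], 0.6)]
honey_jar [([256.0, 250.0, 280.0, 290.0], 0.66)]
mug [([268.0, 165.0, 285.0, 181.0], 0.64)]
tuna_tin []
top [[440.3, 0.0, 252.7], [0.0, 440.3, 187.9], [0.0, 0.0, 1.0]] [[-0.25, -0.968, 0.006], [-0.862, 0.22, -0.457], [0.441, -0.12, -0.89]] [0.128, 0.619, 1.376] pos [-0.04   0.152  1.506]
scoop [([198.0, 206.0, 208.0, 247.0], 0.62)]
scoop_grip [([135.0, 226.0, 159.0, 250.0], 0.69), ([193.0, 206.0, 210.0, 249.0], 0.52)]
hook_seat [([199.0, 210.0, 211.0, 245.0], 0.51)]
bin [([282.0, 191.0, 325.0, 236.0], 0.61), ([197.0, 208.0, 211.0, 247.0], 0.61)]
rest [([196.0, 225.0, 217.0, 259.0], 0.88)]
honey_jar [([134.0, 226.0, 157.0, 251.0], 0.94)]
mug [([352.0, 172.0, 377.0, 209.0], 0.97)]
tuna_tin [([233.0, 164.0, 257.0, 188.0], 0.85)]
{'clock': 0.9, 'q': array([ 1.3127979 ,  0.68911628, -0.19459763,  1.56528199,  0.15727029,
        0.90245078, -0.21511575]), 'qd': array([-9.12080698e-05, -9.23498337e-04, -1.01876324e-03, -1.02634716e-03,
       -2.10985653e-03, -4.77952248e-04, -1.20384132e-03]), 'joint_torque': array([ 4.94627477e-05, -5.27484190e+01, -1.26704726e+00, -1.53749299e+01,
       -5.18636580e-02, -7.40621635e-04,  4.13961789e-05]), 'tool_pos': array([ 0.17984401, -0.59861269,  0.2387373 ]), 'eef_rot': array([9.89376725e-01, 1.45374316e-01, 3.15021943e-05, 5.61060240e-05]), 'contact_force': array([-0.3264242 , -0.28267479,  0.65207486]), 'moment': array([ 0.01587001, -0.02797144,  0.02343349]), 'finger_force': 0.0, 'opening': 1.001591690597921} 0.0187
```

View pics/side0.png

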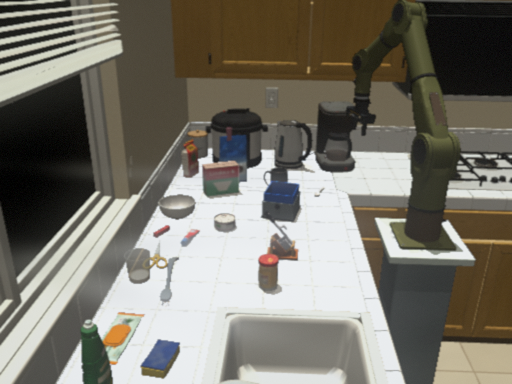

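View pics/top0.png

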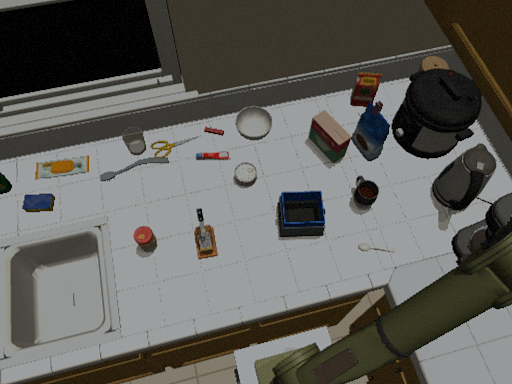

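The side view has the bin at about (281,202) and the scoop in its rest at about (283,243), with the handle leaning left and up. The top view has the bin at (302,213) and the rest at (205,240), with the grip up at (200,214). I'll enlarge both.

Run:
```python
import cv2,numpy as np
a=cv2.imread("pics/side0.png")[160:300,225:325];b=cv2.imread("pics/top0.png")[180:270,180:335]
a=cv2.resize(a,None,fx=4.2,fy=4.2,interpolation=cv2.INTER_CUBIC)
cv2.imwrite("pics/a.png",a)
cv2.imwrite("pics/b.png",cv2.resize(b,None,fx=5,fy=5,interpolation=cv2.INTER_CUBIC))
```

```text
(no output)
```

View pics/a.png

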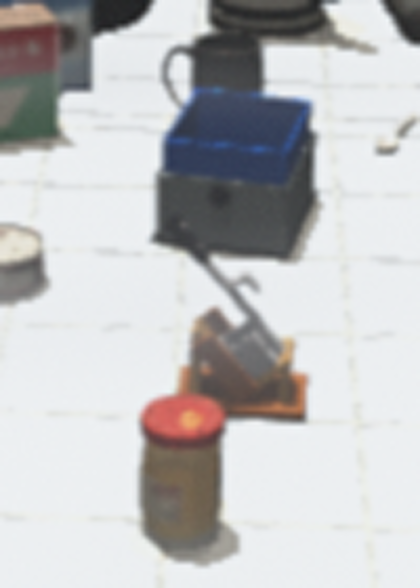

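View pics/b.png

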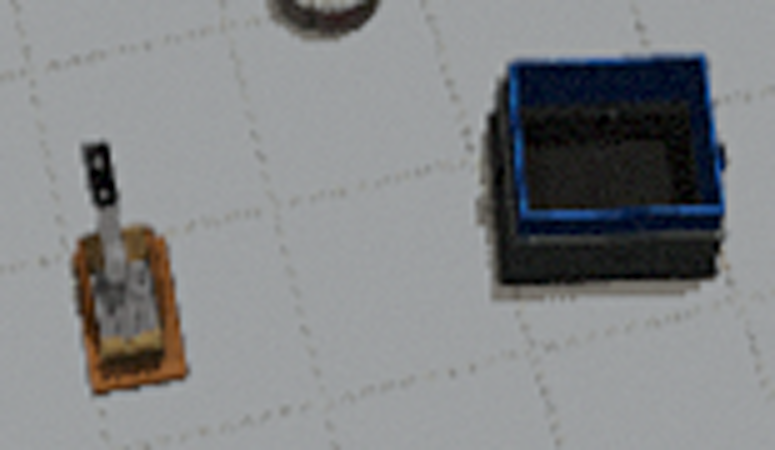

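```bash
cat > h.py <<'E'
import numpy as np
from plant import r
from scipy.optimize import least_squares
from scipy.spatial.transform import Rotation as Ro
C={c:r.camera_info(c) for c in("side","top")}
def proj(c,X):
    i=C[c];p=np.asarray(i["R"])@X+i["t"];p=np.asarray(i["mtx"])@p;return p[:2]/p[2]
E
python3 - <<'E'
from h import *
def S(u,v): return "side",((u+.5)/4.2-.5+225,(v+.5)/4.2-.5+160)
def T(u,v): return "top",((u+.5)/5-.5+180,(v+.5)/5-.5+180)
H=None
B=[(61,71,H,T(510,62)),(61,-71,H,T(706,57)),(-61,-71,H,T(722,212)),(-61,71,H,T(520,212)),
 (-66,76,0,T(498,285)),(-66,-76,0,T(717,279)),(61,-71,H,S(192,92)),(-61,-71,H,S(312,102)),(-61,71,H,S(298,150)),(61,71,H,S(165,143)),
 (66,76,0,S(157,240)),(-66,76,0,S(292,257)),(66,76,75,S(157,176)),(-66,76,75,S(296,183))]
def f(p):
    o=[]
    for x,y,z,(c,uv) in B:
        X=Ro.from_euler('z',p[2]).apply([x/1e3,y/1e3,p[3] if z is None else z/1e3])+[p[0],p[1],0]
        o+=list(proj(c,X)-uv)
    return np.array(o)
s=least_squares(f,[.6,0,0,.12],loss='soft_l1');print("bin",s.x.round(4));print(f(s.x).reshape(-1,2).round(1).tolist())
G=[(0,150,T(95,143)),(0,104,T(107,206)),(0,150,S(168,222)),(0,104,S(207,260)),(-10,76,S(252,280))]
R=[(-55,35,0,T(95,392)),(-55,-35,0,T(187,377)),(55,35,0,S(180,388)),(-55,35,0,S(303,417))]
def g(p): # grip pos, yaw, rest origin = grip -49mm x
    o=[];Q=Ro.from_euler('z',p[3])*Ro.from_euler('y',40,degrees=True)
    for x,z,(c,uv) in G: o+=list(proj(c,p[:3]+Q.apply([x/1e3,0,(z-128)/1e3]))-uv)
    ro=p[:3]-Ro.from_euler('z',p[3]).apply([.049,0,0]);ro[2]=0
    for x,y,z,(c,uv) in R: o+=list(proj(c,ro+Ro.from_euler('z',p[3]).apply([x/1e3,y/1e3,z]))-uv)
    return np.array(o+[(p[2]-.146)/.002])
s=least_squares(g,[.5,.25,.146,0],loss='soft_l1');print("grip",s.x.round(4));print(g(s.x)[:-1].reshape(-1,2).round(1).tolist())
for q in("honey_jar","mug","tuna_tin"): pass
E
```

```text
bin [ 0.5371 -0.1856 -0.1978  0.1062]
[[-0.7, 0.4], [-0.3, -0.4], [1.0, 0.2], [0.3, 2.2], [1.4, 0.1], [-0.9, -0.7], [1.2, -0.7], [0.7, -0.3], [-2.0, 1.1], [-0.1, -0.4], [-0.0, 0.5], [-0.6, 0.2], [0.2, -0.9], [-0.8, 1.0]]
grip [ 0.5812  0.1672  0.1448 -0.0557]
[[0.2, 0.2], [0.1, -0.2], [0.7, -0.7], [-0.2, -0.1], [-3.7, -0.5], [-0.3, 0.9], [0.8, 0.2], [-1.5, 5.8], [0.6, 0.9]]
```

```bash
R='x'; python3 -m jog '[{"dz":0.12},{"dz":0.12},{"dx":0.1,"dy":0.06,"wz":-0.0175},{"dx":0.1,"dy":0.06,"wz":-0.0175},{"dx":0.1,"dy":0.06,"wz":-0.0175}]'
python3 -m jog '[{"dx":0.1,"dy":0.06,"wz":-0.0175},{"dx":0.1,"dy":0.06,"wz":-0.0175},{"dx":0.1,"dy":0.06,"wz":-0.0175},{"dx":0.1,"dy":0.06,"wz":-0.0175},{"dx":0.1,"dy":0.06,"wz":-0.0175}]'
python3 -m jog '[{"dx":0.1,"dy":0.06,"wz":-0.0175},{"dx":0.1,"dy":0.1,"wz":-0.0175},{"dy":0.13},{"dy":0.13},{"dy":0.13}]'
python3 -m jog '[{"dy":0.13},{"dy":0.13},{"dy":0.13},{"dy":0.13},{"dy":0.13}]'; python3 -c "
from plant import r;print(r.get_state())"
```

```text
{'clock': 0.9, 'q': array([ 1.3127979 ,  0.68911628, -0.19459763,  1.56528199,  0.15727029,
        0.90245078, -0.21511575]), 'qd': array([-9.12080698e-05, -9.23498337e-04, -1.01876324e-03, -1.02634716e-03,
       -2.10985653e-03, -4.77952248e-04, -1.20384132e-03]), 'joint_torque': array([ 4.94627477e-05, -5.27484190e+01, -1.26704726e+00, -1.53749299e+01,
       -5.18636580e-02, -7.40621635e-04,  4.13961789e-05]), 'tool_pos': array([ 0.17984401, -0.59861269,  0.2387373 ]), 'eef_rot': array([9.89376725e-01, 1.45374316e-01, 3.15021943e-05, 5.61060240e-05]), 'contact_force': array([-0.3264242 , -0.28267479,  0.65207486]), 'moment': array([ 0.01587001, -0.02797144,  0.02343349]), 'finger_force': 0.0, 'opening': 1.001591690597921}invalid input
invalid input
invalid input
invalid input
```

```bash
python3 -m jog '[{"wx":0,"wy":0,"wz":0,"dx":0,"dy":0,"dz":0.12,"hand":0},{"wx":0,"wy":0,"wz":0,"dx":0,"dy":0,"dz":0.12,"hand":0},{"wx":0,"wy":0,"wz":-0.0175,"dx":0.1,"dy":0.06,"dz":0,"hand":0},{"wx":0,"wy":0,"wz":-0.0175,"dx":0.1,"dy":0.06,"dz":0,"hand":0},{"wx":0,"wy":0,"wz":-0.0175,"dx":0.1,"dy":0.06,"dz":0,"hand":0}]'
```

```text
clock: 1.32
tool_pos: [0.2554, -0.5535, 0.2995]
eef_rot: [0.996, 0.092, 0.0, 0.001]
contact_force: [0.2, 1.6, 0.6]
opening: 1.002
finger_force: 0.0
```

```bash
python3 -m jog '[{"wx":0,"wy":0,"wz":-0.0175,"dx":0.1,"dy":0.06,"dz":0,"hand":0},{"wx":0,"wy":0,"wz":-0.0175,"dx":0.1,"dy":0.06,"dz":0,"hand":0},{"wx":0,"wy":0,"wz":-0.0175,"dx":0.1,"dy":0.06,"dz":0,"hand":0},{"wx":0,"wy":0,"wz":-0.0175,"dx":0.1,"dy":0.06,"dz":0,"hand":0},{"wx":0,"wy":0,"wz":-0.0175,"dx":0.1,"dy":0.06,"dz":0,"hand":0}]'
python3 -m jog '[{"wx":0,"wy":0,"wz":-0.0175,"dx":0.1,"dy":0.1,"dz":0,"hand":0},{"wx":0,"wy":0,"wz":-0.0175,"dx":0,"dy":0.13,"dz":0,"hand":0},{"wx":0,"wy":0,"wz":-0.0175,"dx":0,"dy":0.13,"dz":0,"hand":0},{"wx":0,"wy":0,"wz":-0.0175,"dx":0,"dy":0.13,"dz":0,"hand":0},{"wx":0,"wy":0,"wz":-0.0175,"dx":0,"dy":0.13,"dz":0,"hand":0}]'
python3 -m jog '[{"wx":0,"wy":0,"wz":-0.0175,"dx":0,"dy":0.13,"dz":0,"hand":0},{"wx":0,"wy":0,"wz":-0.0175,"dx":0,"dy":0.13,"dz":0,"hand":0},{"wx":0,"wy":-0.05,"wz":0,"dx":0,"dy":0,"dz":0,"hand":0},{"wx":0,"wy":-0.05,"wz":0,"dx":0,"dy":0,"dz":0,"hand":0},{"wx":0,"wy":-0.05,"wz":0,"dx":0,"dy":0,"dz":0,"hand":0}]'
python3 -m jog '[{"wx":0,"wy":-0.05,"wz":0,"dx":0,"dy":0,"dz":-0.1,"hand":0},{"wx":0,"wy":-0.05,"wz":0,"dx":0,"dy":0,"dz":-0.1,"hand":0},{"wx":0,"wy":-0.05,"wz":0,"dx":0,"dy":0,"dz":-0.1,"hand":0},{"wx":0,"wy":-0.05,"wz":0,"dx":0,"dy":0,"dz":-0.1,"hand":0},{"wx":0,"wy":0,"wz":0,"dx":0,"dy":0,"dz":0,"hand":0}]'
python3 -c "
from plant import r;s=r.get_state();print(s['q'].round(3));from scipy.spatial.transform import Rotation as R;print(R.from_quat(s['eef_rot']).as_matrix().round(3))"
```

```text
clock: 1.73
tool_pos: [0.3809, -0.4777, 0.2988]
eef_rot: [1.0, 0.005, 0.0, 0.0]
contact_force: [0.1, -0.7, 0.2]
opening: 0.999
finger_force: 0.0
clock: 2.15
tool_pos: [0.4048, -0.322, 0.2988]
eef_rot: [0.997, -0.082, 0.0, 0.0]
contact_force: [0.9, 1.1, -0.1]
opening: 1.002
finger_force: 0.0
clock: 2.57
tool_pos: [0.4061, -0.2575, 0.2996]
eef_rot: [0.982, -0.113, 0.151, -0.016]
contact_force: [0.4, -0.5, -0.9]
opening: 1.001
finger_force: 0.0
clock: 2.98
tool_pos: [0.4118, -0.2645, 0.2578]
eef_rot: [0.961, -0.108, 0.25, -0.047]
contact_force: [-0.9, -1.6, 0.9]
opening: 0.998
finger_force: 0.0
[ 1.132  0.478 -0.621  2.285 -0.76   0.073 -0.423]
[[ 0.852 -0.183  0.49 ]
 [-0.23  -0.972  0.037]
 [ 0.47  -0.144 -0.871]]
```

```bash
cat >> h.py <<'E'
def delta(P,Rt):
    s=r.get_state();w=(Ro.from_matrix(Rt)*Ro.from_quat(s['eef_rot']).inv()).as_rotvec()
    print("turn",(w/2).round(4),"shift",((np.array(P)-s['tool_pos'])/.25).round(4),"q",s['q'].round(2),"pos",s['tool_pos'].round(4),"F",s['contact_force'].round(2),s['moment'].round(2),"open",round(s['opening'],3),round(s['finger_force'],1),s['clock'])
def toolR(yaw,tilt): # tool z=-scoop z when scoop leans tilt deg to +x at yaw; tool x = scoop x, y=-scoop y
    return (Ro.from_euler('z',yaw)*Ro.from_euler('y',tilt,degrees=True)*Ro.from_euler('x',180,degrees=True)).as_matrix()
E
python3 -c "
from h import *
delta([.633,.164,.30],toolR(-.056,40))"
```

```text
turn [0.0088 0.5997 0.1004] shift [0.8846 1.7141 0.1686] q [ 1.13  0.48 -0.62  2.28 -0.76  0.07 -0.42] pos [ 0.4118 -0.2645  0.2578] F [-0.95 -1.62  0.89] [ 0.    0.46 -0.  ] open 0.998 0.0 2.9833
```

```bash
python3 -m jog '[{"wx":0,"wy":0.04,"wz":0.0067,"dx":0,"dy":0,"dz":0.1,"hand":0},{"wx":0,"wy":0.04,"wz":0.0067,"dx":0,"dy":0,"dz":0.1,"hand":0},{"wx":0,"wy":0.04,"wz":0.0067,"dx":0.06,"dy":0.12,"dz":0,"hand":0},{"wx":0,"wy":0.04,"wz":0.0067,"dx":0.06,"dy":0.12,"dz":0,"hand":0},{"wx":0,"wy":0.04,"wz":0.0067,"dx":0.06,"dy":0.12,"dz":0,"hand":0}]'
python3 -m jog '[{"wx":0,"wy":0.04,"wz":0.0067,"dx":0.06,"dy":0.12,"dz":0,"hand":0},{"wx":0,"wy":0.04,"wz":0.0067,"dx":0.06,"dy":0.12,"dz":0,"hand":0},{"wx":0,"wy":0.04,"wz":0.0067,"dx":0.06,"dy":0.12,"dz":0,"hand":0},{"wx":0,"wy":0.04,"wz":0.0067,"dx":0.06,"dy":0.12,"dz":0,"hand":0},{"wx":0,"wy":0.04,"wz":0.0067,"dx":0.06,"dy":0.12,"dz":0,"hand":0}]'
python3 -m jog '[{"wx":0,"wy":0.04,"wz":0.0067,"dx":0.06,"dy":0.12,"dz":0,"hand":0},{"wx":0,"wy":0.04,"wz":0.0067,"dx":0.06,"dy":0.12,"dz":0,"hand":0},{"wx":0,"wy":0.04,"wz":0.0067,"dx":0.06,"dy":0.12,"dz":0,"hand":0},{"wx":0,"wy":0.04,"wz":0.0067,"dx":0.06,"dy":0.12,"dz":0,"hand":0},{"wx":0,"wy":0.04,"wz":0.0067,"dx":0.06,"dy":0.12,"dz":0,"hand":0}]'
python3 -c "
from h import *
delta([.633,.164,.207],toolR(-.056,40))"
```

```text
clock: 3.4
tool_pos: [0.4479, -0.1996, 0.2789]
eef_rot: [0.987, -0.089, 0.123, -0.043]
contact_force: [0.8, 0.1, -0.6]
opening: 0.994
finger_force: 0.0
clock: 3.82
tool_pos: [0.5235, -0.0486, 0.2792]
eef_rot: [0.995, -0.062, -0.075, -0.028]
contact_force: [1.2, -1.0, -0.6]
opening: 1.0
finger_force: 0.0
clock: 4.23
tool_pos: [0.5984, 0.1012, 0.2791]
eef_rot: [0.962, -0.035, -0.271, -0.012]
contact_force: [1.1, -0.0, 0.3]
opening: 1.001
finger_force: 0.0
turn [0.0028 0.0739 0.0088] shift [ 0.1385  0.2513 -0.2883] q [-0.26  0.94  0.22  1.03 -0.26  1.74 -1.69] pos [0.5984 0.1012 0.2791] F [ 1.11 -0.03  0.29] [-0.   -0.6   0.03] open 1.001 0.0 4.2333
```

```bash
python3 -m jog '[{"wx":0,"wy":0.018,"wz":0.002,"dx":0.035,"dy":0.063,"dz":0,"hand":0},{"wx":0,"wy":0.018,"wz":0.002,"dx":0.035,"dy":0.063,"dz":-0.05,"hand":0},{"wx":0,"wy":0.018,"wz":0.002,"dx":0.035,"dy":0.063,"dz":-0.1,"hand":0},{"wx":0.003,"wy":0.018,"wz":0.002,"dx":0.035,"dy":0.063,"dz":-0.1,"hand":0},{"wx":0,"wy":0,"wz":0,"dx":0,"dy":0,"dz":0,"hand":0}]'
python3 - <<'E'
from h import *
import cv2
delta([.569,.168,.131],toolR(-.056,40))
ims=[]
for c in("side","top"):
    im=r.snapshot(c)[:,:,::-1];s=r.get_state();print(proj(c,s['tool_pos']))
    x,y=(255,190) if c=="side" else (165,180)
    ims.append(cv2.resize(im[y:y+90,x:x+75],None,fx=5,fy=5,interpolation=cv2.INTER_CUBIC))
cv2.imwrite("pics/c.png",np.hstack(ims))
E
```

```text
clock: 4.65
tool_pos: [0.63, 0.1658, 0.2041]
eef_rot: [0.938, -0.027, -0.347, -0.01]
contact_force: [0.0, 0.1, -3.3]
opening: 0.998
finger_force: 0.0
turn [-0.0001 -0.0052  0.0004] shift [-0.244   0.0088 -0.2926] q [-0.28  1.21  0.19  0.67 -0.33  1.97 -1.79] pos [0.63   0.1658 0.2041] F [ 0.04  0.14 -3.34] [ 0.02 -0.73 -0.04] open 0.998 0.0 4.65
[255.23157387 198.82324271]
[195.96050981 191.92335585]
```

View pics/c.png

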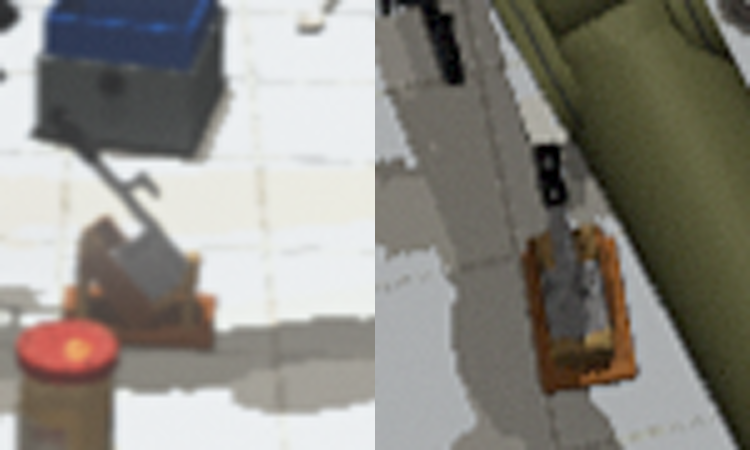

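The scoop is untouched in the rest. The grip's top end is near (199,209) in the top image, in line with the open fingers, so I'll slide in along the handle axis.

```bash
python3 -m jog '[{"wx":0,"wy":-0.002,"wz":0,"dx":-0.06,"dy":0.002,"dz":-0.073,"hand":0},{"wx":0,"wy":-0.002,"wz":0,"dx":-0.06,"dy":0.002,"dz":-0.073,"hand":0},{"wx":0,"wy":0,"wz":0,"dx":-0.05,"dy":0.002,"dz":-0.06,"hand":0},{"wx":0,"wy":0,"wz":0,"dx":-0.04,"dy":0.002,"dz":-0.045,"hand":0},{"wx":0,"wy":0,"wz":0,"dx":-0.025,"dy":0,"dz":-0.03,"hand":0}]'
python3 -m jog '[{"wx":0,"wy":0,"wz":0,"dx":-0.008,"dy":0,"dz":-0.01,"hand":0},{"wx":0,"wy":0,"wz":0,"dx":0,"dy":0,"dz":0,"hand":0}]'
python3 - <<'E'
from h import *
import cv2
delta([.569,.168,.131],toolR(-.056,40))
ims=[]
for c in("side","top"):
    im=r.snapshot(c)[:,:,::-1];s=r.get_state();print(proj(c,s['tool_pos']))
    x,y=(240,190) if c=="side" else (165,180)
    ims.append(cv2.resize(im[y:y+90,x:x+75],None,fx=5,fy=5,interpolation=cv2.INTER_CUBIC))
cv2.imwrite("pics/d.png",np.hstack(ims))
E
```

```text
clock: 5.17
tool_pos: [0.574, 0.164, 0.1485]
eef_rot: [0.942, -0.027, -0.334, -0.013]
contact_force: [-0.0, 0.7, 0.2]
opening: 1.0
finger_force: 0.0
clock: 5.33
tool_pos: [0.5727, 0.1644, 0.1455]
eef_rot: [0.942, -0.026, -0.334, -0.014]
contact_force: [-0.6, 0.4, -0.2]
opening: 1.002
finger_force: 0.0
turn [-0.0038  0.0085  0.0016] shift [-0.0147  0.0146 -0.0578] q [-0.32  1.13  0.18  1.06 -0.32  1.64 -1.72] pos [0.5727 0.1644 0.1455] F [-0.57  0.41 -0.19] [-0.02 -0.6   0.02] open 1.002 0.0 5.3333
[271.66291792 216.05839202]
[201.084895   216.15112955]
```

View pics/d.png

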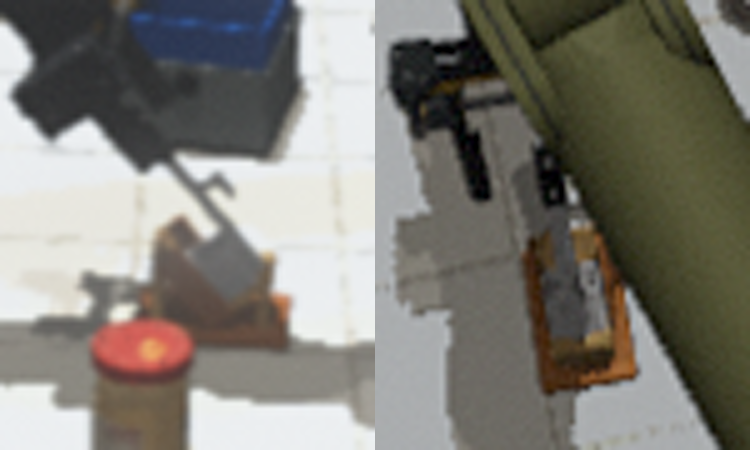

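The left finger lies beside the grip in the top view, and the fingertips reach the grip in the side view. I'll go about 13 mm further along the axis and close softly.

```bash
python3 -m jog '[{"wx":-0.002,"wy":0.004,"wz":0.001,"dx":-0.007,"dy":0.007,"dz":-0.029,"hand":0},{"wx":-0.002,"wy":0.004,"wz":0.001,"dx":-0.007,"dy":0.007,"dz":-0.027,"hand":0},{"wx":0,"wy":0,"wz":0,"dx":0,"dy":0,"dz":0,"hand":0.5},{"wx":0,"wy":0,"wz":0,"dx":0,"dy":0,"dz":0,"hand":0.7},{"wx":0,"wy":0,"wz":0,"dx":0,"dy":0,"dz":0,"hand":0.7}]' 10
python3 -m jog '[{"wx":0,"wy":0,"wz":0,"dx":0,"dy":0,"dz":0,"hand":1},{"wx":0,"wy":0,"wz":0,"dx":0,"dy":0,"dz":0,"hand":1},{"wx":0,"wy":0,"wz":0,"dx":0,"dy":0,"dz":0,"hand":1},{"wx":0,"wy":0,"wz":0,"dx":0,"dy":0,"dz":0,"hand":1},{"wx":0,"wy":0,"wz":0,"dx":0,"dy":0,"dz":0,"hand":1}]' 10
python3 -c "
from h import *
delta([.569,.168,.131],toolR(-.056,40))"
```

```text
clock: 5.85
tool_pos: [0.5685, 0.1685, 0.128]
eef_rot: [0.939, -0.025, -0.344, -0.01]
contact_force: [-0.4, 0.9, -0.7]
opening: 0.8
finger_force: 0.0
clock: 6.27
tool_pos: [0.5686, 0.1685, 0.1284]
eef_rot: [0.939, -0.025, -0.343, -0.01]
contact_force: [-0.4, -0.1, -0.0]
opening: 0.417
finger_force: 0.0
turn [-0.0009 -0.0015 -0.0006] shift [ 0.0015 -0.0019  0.0102] q [-0.32  1.15  0.18  1.06 -0.32  1.64 -1.72] pos [0.5686 0.1685 0.1284] F [-0.41 -0.15 -0.01] [ 0.05 -0.62  0.  ] open 0.417 0.0 6.2667
```

```bash
python3 -m jog '[{"wx":0,"wy":0,"wz":0,"dx":0,"dy":0,"dz":0,"hand":1},{"wx":0,"wy":0,"wz":0,"dx":0,"dy":0,"dz":0,"hand":1},{"wx":0,"wy":0,"wz":0,"dx":0,"dy":0,"dz":0,"hand":1},{"wx":0,"wy":0,"wz":0,"dx":0,"dy":0,"dz":0,"hand":1},{"wx":0,"wy":0,"wz":0,"dx":0,"dy":0,"dz":0,"hand":1}]' 10
python3 -m jog '[{"wx":0,"wy":0,"wz":0,"dx":0,"dy":0,"dz":0,"hand":1},{"wx":0,"wy":0,"wz":0,"dx":0,"dy":0,"dz":0,"hand":1},{"wx":0,"wy":0,"wz":0,"dx":0,"dy":0,"dz":0,"hand":1}]' 30
python3 -c "
from h import *
delta([.569,.168,.131],toolR(-.056,40))"
```

```text
clock: 6.68
tool_pos: [0.5686, 0.1686, 0.1284]
eef_rot: [0.939, -0.025, -0.343, -0.01]
contact_force: [0.7, 0.3, 0.4]
opening: 0.202
finger_force: 10.0
clock: 6.93
tool_pos: [0.5686, 0.1686, 0.1284]
eef_rot: [0.939, -0.025, -0.343, -0.01]
contact_force: [0.5, 0.3, 1.0]
opening: 0.197
finger_force: 30.0
turn [-0.001  -0.0016 -0.0007] shift [ 0.0017 -0.0024  0.0105] q [-0.32  1.15  0.18  1.06 -0.32  1.64 -1.72] pos [0.5686 0.1686 0.1284] F [0.48 0.27 0.98] [ 0.04 -0.58 -0.07] open 0.197 30.0 6.9333
```

The opening is 17 mm, which matches the 18 mm grip, so the scoop is held. Lifting straight up.

```bash
python3 -m jog '[{"wx":0,"wy":0,"wz":0,"dx":0,"dy":0,"dz":0.03,"hand":1},{"wx":0,"wy":0,"wz":0,"dx":0,"dy":0,"dz":0.04,"hand":1},{"wx":0,"wy":0,"wz":0,"dx":0,"dy":0,"dz":0.06,"hand":1},{"wx":0,"wy":0,"wz":0,"dx":0,"dy":0,"dz":0.08,"hand":1},{"wx":0,"wy":0,"wz":0,"dx":0,"dy":0,"dz":0.08,"hand":1}]' 45
python3 -m jog '[{"wx":0,"wy":0,"wz":0,"dx":0,"dy":0,"dz":0.09,"hand":1},{"wx":0,"wy":0,"wz":0,"dx":0,"dy":0,"dz":0.09,"hand":1},{"wx":0,"wy":0,"wz":0,"dx":0,"dy":0,"dz":0.09,"hand":1},{"wx":0,"wy":0,"wz":0,"dx":0,"dy":0,"dz":0.09,"hand":1},{"wx":0,"wy":0,"wz":0,"dx":0,"dy":0,"dz":0.05,"hand":1}]' 45
python3 -c "
from h import *
delta([.45,-.16,.32],toolR(-.198,0))"
```

```text
clock: 7.35
tool_pos: [0.5687, 0.1685, 0.2028]
eef_rot: [0.939, -0.025, -0.343, -0.01]
contact_force: [0.6, 0.2, -1.7]
opening: 0.198
finger_force: 45.0
clock: 7.77
tool_pos: [0.5693, 0.1685, 0.3074]
eef_rot: [0.94, -0.025, -0.341, -0.011]
contact_force: [0.4, -0.0, 0.3]
opening: 0.195
finger_force: 45.0
turn [-0.0452 -0.3455 -0.0693] shift [-0.4772 -1.3139  0.0502] q [-0.32  0.98  0.2   0.92 -0.32  1.93 -1.79] pos [0.5693 0.1685 0.3074] F [ 0.39 -0.04  0.25] [-0.03 -0.83  0.02] open 0.195 45.0 7.7667
```

```bash
python3 -m jog '[{"wx":-0.0038,"wy":-0.029,"wz":-0.0058,"dx":-0.027,"dy":-0.115,"dz":0.01,"hand":1},{"wx":-0.0038,"wy":-0.029,"wz":-0.0058,"dx":-0.027,"dy":-0.115,"dz":0.01,"hand":1},{"wx":-0.0038,"wy":-0.029,"wz":-0.0058,"dx":-0.027,"dy":-0.115,"dz":0.01,"hand":1},{"wx":-0.0038,"wy":-0.029,"wz":-0.0058,"dx":-0.027,"dy":-0.115,"dz":0.01,"hand":1},{"wx":-0.0038,"wy":-0.029,"wz":-0.0058,"dx":-0.027,"dy":-0.115,"dz":0.01,"hand":1}]'
python3 -m jog '[{"wx":-0.0038,"wy":-0.029,"wz":-0.0058,"dx":-0.027,"dy":-0.115,"dz":0,"hand":1},{"wx":-0.0038,"wy":-0.029,"wz":-0.0058,"dx":-0.027,"dy":-0.115,"dz":0,"hand":1},{"wx":-0.0038,"wy":-0.029,"wz":-0.0058,"dx":-0.027,"dy":-0.115,"dz":0,"hand":1},{"wx":-0.0038,"wy":-0.029,"wz":-0.0058,"dx":-0.027,"dy":-0.115,"dz":0,"hand":1},{"wx":-0.0038,"wy":-0.029,"wz":-0.0058,"dx":-0.027,"dy":-0.115,"dz":0,"hand":1}]'
python3 -c "
from h import *
delta([.489,-.176,.32],toolR(-.198,0))"
```

```text
clock: 8.18
tool_pos: [0.5342, 0.0234, 0.3168]
eef_rot: [0.978, -0.058, -0.201, -0.006]
contact_force: [0.6, -0.7, -1.2]
opening: 0.199
finger_force: 45.0
clock: 8.6
tool_pos: [0.5003, -0.1202, 0.3168]
eef_rot: [0.994, -0.088, -0.057, -0.001]
contact_force: [0.2, -0.6, -1.1]
opening: 0.197
finger_force: 45.0
turn [-0.007  -0.0563 -0.0106] shift [-0.0454 -0.2231  0.0127] q [-0.04  0.51  0.31  1.7  -0.16  1.06 -1.43] pos [ 0.5003 -0.1202  0.3168] F [ 0.23 -0.57 -1.15] [-0.01 -0.14 -0.  ] open 0.197 45.0 8.6
```

```bash
python3 -m jog '[{"wx":-0.0025,"wy":-0.019,"wz":-0.0035,"dx":-0.015,"dy":-0.074,"dz":0,"hand":1},{"wx":-0.0025,"wy":-0.019,"wz":-0.0035,"dx":-0.015,"dy":-0.074,"dz":0,"hand":1},{"wx":-0.002,"wy":-0.018,"wz":-0.0035,"dx":-0.015,"dy":-0.074,"dz":0,"hand":1},{"wx":0,"wy":0,"wz":0,"dx":0,"dy":0,"dz":-0.08,"hand":1},{"wx":0,"wy":0,"wz":0,"dx":0,"dy":0,"dz":0,"hand":1}]'
python3 - <<'E'
from h import *
import cv2
delta([.489,-.176,.32],toolR(-.198,0))
ims=[]
for c in("side","top"):
    im=r.snapshot(c)[:,:,::-1];s=r.get_state();print(proj(c,s['tool_pos']))
    cv2.imwrite(f"pics/e_{c}.png",im)
    x,y=(245,140) if c=="side" else (265,165)
    ims.append(cv2.resize(im[y:y+90,x:x+66],None,fx=6,fy=6,interpolation=cv2.INTER_CUBIC))
cv2.imwrite("pics/e.png",np.hstack(ims))
E
```

```text
clock: 9.02
tool_pos: [0.4871, -0.1749, 0.2947]
eef_rot: [0.995, -0.1, -0.004, -0.001]
contact_force: [-0.5, 1.6, -2.0]
opening: 0.199
finger_force: 45.0
turn [-0.001  -0.0042  0.0012] shift [ 0.0076 -0.0043  0.1013] q [ 0.07  0.49  0.3   1.82 -0.18  0.86 -1.32] pos [ 0.4871 -0.1749  0.2947] F [-0.52  1.62 -1.96] [ 0.11  0.1  -0.  ] open 0.199 45.0 9.0167
[295.88238136 145.62669624]
[310.09802909 195.73874831]
```

View pics/e.png

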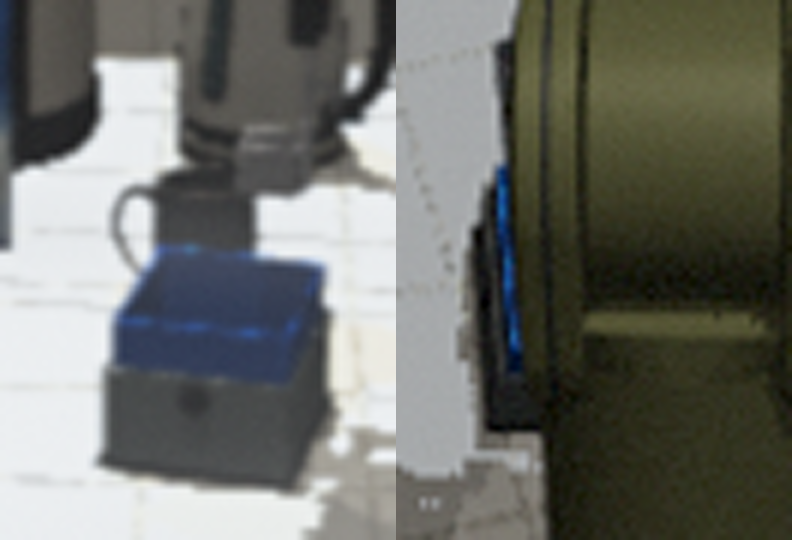

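```bash
cat > fit.py <<'E'
from h import *
import cv2
def S(u,v): return "side",((u+.5)/4.2-.5+225,(v+.5)/4.2-.5+160)
def S2(u,v): return "side",((u+.5)/6-.5+245,(v+.5)/6-.5+140)
def T(u,v): return "top",((u+.5)/5-.5+180,(v+.5)/5-.5+180)
H=None
B=[(61,71,H,T(510,62)),(61,-71,H,T(706,57)),(-61,-71,H,T(722,212)),(-61,71,H,T(518,208)),
 (-66,76,0,T(498,285)),(-66,-76,0,T(717,279)),(-61,71,75,T(522,234)),(-61,-71,75,T(720,232)),(61,-71,H,S(192,90)),(-61,-71,H,S(312,102)),
 (66,76,0,S(157,240)),(-66,76,0,S(292,257)),
 (61,-71,H,S2(157,247)),(-61,-71,H,S2(325,263)),(-61,71,H,S2(301,333)),(61,71,H,S2(118,318)),
 (66,76,0,S2(102,465)),(-66,76,0,S2(292,487)),(66,76,75,S2(105,368)),(-66,76,75,S2(294,384))]
def f(p):
    o=[]
    for x,y,z,(c,uv) in B:
        X=Ro.from_euler('z',p[2]).apply([x/1e3,y/1e3,p[3] if z is None else z/1e3])+[p[0],p[1],0]
        o+=list(proj(c,X)-uv)
    return np.array(o)
s=least_squares(f,[.6,0,0,.12],loss='soft_l1');cov=np.linalg.inv(s.jac.T@s.jac)
p=s.x
E
python3 - <<'E'
from fit import *
print("bin",p.round(4),"sd",np.sqrt(np.diag(cov)).round(4));print(f(p).reshape(-1,2).round(1).tolist())
seat=Ro.from_euler('z',p[2]).apply([-.059,0,0])+[p[0],p[1],p[3]];print("rim pt",seat.round(4))
st=r.get_state();M=Ro.from_quat(st['eef_rot']).as_matrix()
A=M@np.diag([1,-1,-1]) # scoop axes
g=st['tool_pos']-.0187*M[:,2]
w=lambda x,y,z:g+A@(np.array([x,y,z-128])/1e3)
print("seat now",w(-10,0,72).round(4),"yaw",np.arctan2(A[1,0],A[0,0]))
pan=lambda X:np.round((proj("side",X)-[245,140]+.5)*6-.5)
for q in[(43,20,0),(3,20,0),(43,-20,34),(3,-20,34),(43,20,34),(3,20,34),(-21,0,56),(-21,0,76),(0,0,128)]: print(q,pan(w(*q)))
for q in[(61,71),(-61,71)]:print(pan(Ro.from_euler('z',p[2]).apply([q[0]/1e3,q[1]/1e3,p[3]])+[p[0],p[1],0]))
im=cv2.imread("pics/e_side.png")[120:205,255:325]
cv2.imwrite("pics/f.png",cv2.resize(im,None,fx=7,fy=7,interpolation=cv2.INTER_CUBIC))
E
```

```text
bin [ 0.5379 -0.1863 -0.2034  0.1071] sd [0.0012 0.0016 0.0134 0.0021]
[[-0.5, -0.0], [-0.0, -0.7], [1.0, -0.1], [0.7, 2.5], [1.4, -0.2], [-0.9, -0.9], [-0.8, 0.9], [0.0, -0.5], [1.1, -0.5], [0.6, -0.5], [-0.3, 0.4], [-0.9, 0.2], [0.7, -0.2], [0.7, 0.0], [-1.5, 1.1], [-0.7, 0.3], [0.1, 0.1], [-0.0, 0.2], [-0.1, -0.4], [0.4, 0.6]]
rim pt [ 0.4801 -0.1743  0.1071]
seat now [ 0.4794 -0.1716  0.2588] yaw -0.19679496538399663
(43, 20, 0) [232. 195.]
(3, 20, 0) [291. 201.]
(43, -20, 34) [245. 128.]
(3, -20, 34) [303. 133.]
(43, 20, 34) [233. 147.]
(3, 20, 34) [292. 153.]
(-21, 0, 56) [334. 115.]
(-21, 0, 76) [336.  86.]
(0, 0, 128) [307.   8.]
[114. 320.]
[292. 340.]
```

View pics/f.png

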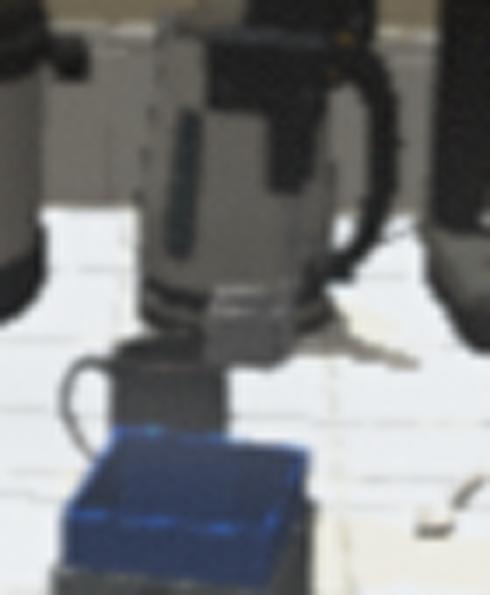

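The crop shows the cup at full-image columns 284.6–296.4, bottom row 172, above the bin. It's about 2–3 mm too far toward −x relative to the wall. I'll correct by +2 mm and lower.

```bash
python3 -m jog '[{"wx":-0.001,"wy":-0.004,"wz":-0.002,"dx":0.009,"dy":-0.01,"dz":-0.06,"hand":1},{"wx":0,"wy":0,"wz":0,"dx":0,"dy":0,"dz":-0.08,"hand":1},{"wx":0,"wy":0,"wz":0,"dx":0,"dy":0,"dz":-0.08,"hand":1},{"wx":0,"wy":0,"wz":0,"dx":0,"dy":0,"dz":-0.08,"hand":1},{"wx":0,"wy":0,"wz":0,"dx":0,"dy":0,"dz":-0.06,"hand":1}]'
python3 -m jog '[{"wx":0,"wy":0,"wz":0,"dx":0,"dy":0,"dz":-0.04,"hand":1},{"wx":0,"wy":0,"wz":0,"dx":0,"dy":0,"dz":-0.02,"hand":1},{"wx":0,"wy":0,"wz":0,"dx":0,"dy":0,"dz":0,"hand":1}]'
python3 - <<'E'
from fit import *
delta([.489,-.176,.155],toolR(-.2,0))
st=r.get_state();M=Ro.from_quat(st['eef_rot']).as_matrix()
A=M@np.diag([1,-1,-1]);g=st['tool_pos']-.0187*M[:,2]
seat=g+A@(np.array([-10,0,72-128])/1e3);print("seat",seat.round(4),"in bin",Ro.from_euler('z',-p[2]).apply(seat-[p[0],p[1],0]).round(4))
im=r.snapshot("side")[:,:,::-1];cv2.imwrite("pics/g_side.png",im)
for q in[(-21,0,56),(-21,0,76),(0,0,76),(0,0,104),(43,20,34)]: print(q,np.round((proj("side",g+A@(np.array(q)-[0,0,128])/1e3)-[250,140]+.5)*7-.5))
cv2.imwrite("pics/g.png",cv2.resize(im[140:222,250:325],None,fx=7,fy=7,interpolation=cv2.INTER_CUBIC))
E
```

```text
clock: 9.53
tool_pos: [0.4928, -0.1756, 0.2052]
eef_rot: [0.995, -0.099, 0.002, 0.0]
contact_force: [-0.3, 0.6, -0.9]
opening: 0.199
finger_force: 45.0
clock: 9.78
tool_pos: [0.4925, -0.176, 0.1904]
eef_rot: [0.995, -0.1, 0.001, 0.0]
contact_force: [0.6, 0.0, -1.1]
opening: 0.199
finger_force: 45.0
turn [ 0.0003  0.0014 -0.0002] shift [-0.0139 -0.0002 -0.1418] q [ 0.11  0.64  0.23  1.94 -0.25  0.59 -1.26] pos [ 0.4925 -0.176   0.1904] F [ 0.57  0.05 -1.13] [0.03 0.07 0.06] open 0.199 45.0 9.7833
seat [ 0.4828 -0.174   0.1531] in bin [-0.0564  0.0009  0.1531]
(-21, 0, 56) [341. 304.]
(-21, 0, 76) [342. 273.]
(0, 0, 76) [307. 269.]
(0, 0, 104) [309. 224.]
(43, 20, 34) [225. 340.]
```

View pics/g.png

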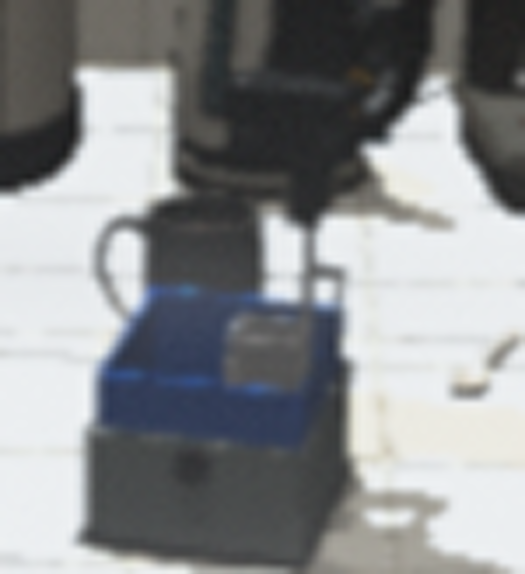

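The hook is clear in the picture: lip end at (341,304) and handle at x≈307, which agrees with prediction. The wall's rim runs from (316,388) to (344,307). The gap needs to move about 3 mm toward −x, then down.

```bash
python3 -m jog '[{"wx":0,"wy":0,"wz":0,"dx":-0.013,"dy":0.002,"dz":0,"hand":1},{"wx":0,"wy":0,"wz":0,"dx":0,"dy":0,"dz":-0.04,"hand":1},{"wx":0,"wy":0,"wz":0,"dx":0,"dy":0,"dz":-0.04,"hand":1},{"wx":0,"wy":0,"wz":0,"dx":0,"dy":0,"dz":-0.01,"hand":1},{"wx":0,"wy":0,"wz":0,"dx":0,"dy":0,"dz":0,"hand":1}]'
cat > st.py <<'E'
from fit import *
def seat():
    st=r.get_state();M=Ro.from_quat(st['eef_rot']).as_matrix()
    A=M@np.diag([1,-1,-1]);g=st['tool_pos']-.0187*M[:,2]
    s=g+A@(np.array([-10,0,72-128])/1e3)
    print("seat in bin",Ro.from_euler('z',-p[2]).apply(s-[p[0],p[1],0]).round(4))
    return g,A
if __name__=="__main__":
    delta([.489,-.176,.144],toolR(-.2,0));seat()
E
python3 st.py
```

```text
clock: 10.25
tool_pos: [0.4881, -0.1761, 0.1673]
eef_rot: [0.995, -0.1, 0.001, 0.0]
contact_force: [-1.4, 0.1, -0.9]
opening: 0.199
finger_force: 45.0
turn [0.0004 0.0008 0.0006] shift [ 0.0037  0.0005 -0.0931] q [ 0.13  0.67  0.21  1.97 -0.26  0.52 -1.25] pos [ 0.4881 -0.1761  0.1673] F [-1.42  0.07 -0.92] [-0.    0.07  0.  ] open 0.199 45.0 10.25
seat in bin [-0.0608 -0.0002  0.13  ]
```

```bash
python3 -m jog '[{"wx":0,"wy":0,"wz":0,"dx":0.003,"dy":0,"dz":-0.01,"hand":1},{"wx":0,"wy":0,"wz":0,"dx":0,"dy":0,"dz":-0.01,"hand":1},{"wx":0,"wy":0,"wz":0,"dx":0,"dy":0,"dz":0,"hand":1}]'
python3 -m jog '[{"wx":0,"wy":0,"wz":0,"dx":0,"dy":0,"dz":-0.01,"hand":1},{"wx":0,"wy":0,"wz":0,"dx":0,"dy":0,"dz":-0.01,"hand":1},{"wx":0,"wy":0,"wz":0,"dx":0,"dy":0,"dz":0,"hand":1}]'
python3 st.py
```

```text
clock: 10.5
tool_pos: [0.4895, -0.1764, 0.163]
eef_rot: [0.995, -0.1, 0.002, 0.001]
contact_force: [-0.3, -0.1, -1.1]
opening: 0.198
finger_force: 45.0
clock: 10.75
tool_pos: [0.4894, -0.1763, 0.158]
eef_rot: [0.995, -0.1, 0.002, 0.0]
contact_force: [-1.0, -0.2, -1.3]
opening: 0.202
finger_force: 45.0
turn [0.0007 0.0016 0.0006] shift [-0.0014  0.0013 -0.0558] q [ 0.13  0.69  0.2   1.97 -0.27  0.5  -1.25] pos [ 0.4894 -0.1763  0.158 ] F [-1.03 -0.17 -1.27] [ 0.07  0.03 -0.04] open 0.202 45.0 10.75
seat in bin [-5.940e-02 -1.000e-04  1.206e-01]
```

```bash
python3 -m jog '[{"wx":0,"wy":0,"wz":0,"dx":0,"dy":0,"dz":-0.01,"hand":1},{"wx":0,"wy":0,"wz":0,"dx":0,"dy":0,"dz":-0.01,"hand":1},{"wx":0,"wy":0,"wz":0,"dx":0,"dy":0,"dz":0,"hand":1}]'
python3 - <<'E'
from st import *
g,A=seat();print(r.get_state()['contact_force'].round(1))
im=r.snapshot("side")[:,:,::-1];cv2.imwrite("pics/i_side.png",im)
for q in[(-21,0,56),(-21,0,76)]: print(q,np.round((proj("side",g+A@(np.array(q)-[0,0,128])/1e3)-[280,160]+.5)*10-.5))
cv2.imwrite("pics/i.png",cv2.resize(im[160:210,280:320],None,fx=10,fy=10,interpolation=cv2.INTER_CUBIC))
E
```

```text
clock: 11.0
tool_pos: [0.4893, -0.1763, 0.1529]
eef_rot: [0.995, -0.1, 0.002, 0.001]
contact_force: [-0.3, 0.2, -0.7]
opening: 0.196
finger_force: 45.0
seat in bin [-5.940e-02 -1.000e-04  1.156e-01]
[-0.3  0.2 -0.7]
(-21, 0, 56) [191. 320.]
(-21, 0, 76) [193. 275.]
```

View pics/i.png

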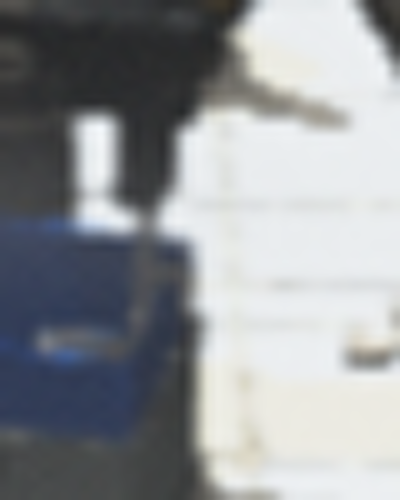

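The lip at about (190,300–320) now straddles the wall edge, and there is no contact force yet. I'll keep going down in small steps.

```bash
python3 -m jog '[{"wx":0,"wy":0,"wz":0,"dx":0,"dy":0,"dz":-0.008,"hand":1},{"wx":0,"wy":0,"wz":0,"dx":0,"dy":0,"dz":-0.008,"hand":1},{"wx":0,"wy":0,"wz":0,"dx":0,"dy":0,"dz":0,"hand":1}]'
python3 -m jog '[{"wx":0,"wy":0,"wz":0,"dx":0,"dy":0,"dz":-0.006,"hand":1},{"wx":0,"wy":0,"wz":0,"dx":0,"dy":0,"dz":0,"hand":1}]'; python3 st.py
```

```text
clock: 11.3
tool_pos: [0.4894, -0.1764, 0.149]
eef_rot: [0.995, -0.1, 0.002, 0.001]
contact_force: [0.2, 0.8, -1.3]
opening: 0.199
finger_force: 45.0
clock: 11.47
tool_pos: [0.4895, -0.1764, 0.1476]
eef_rot: [0.995, -0.1, 0.002, 0.001]
contact_force: [-0.0, 1.3, -1.2]
opening: 0.199
finger_force: 45.0
turn [0.0007 0.0018 0.0007] shift [-0.0019  0.0017 -0.0145] q [ 0.14  0.7   0.19  1.98 -0.27  0.48 -1.24] pos [ 0.4895 -0.1764  0.1476] F [-0.04  1.34 -1.24] [0.04 0.05 0.02] open 0.199 45.0 11.4667
seat in bin [-0.0593 -0.0002  0.1103]
```

```bash
python3 -m jog '[{"wx":0,"wy":0,"wz":0,"dx":0,"dy":0,"dz":-0.006,"hand":1},{"wx":0,"wy":0,"wz":0,"dx":0,"dy":0,"dz":0,"hand":1}]'; python3 st.py
```

```text
clock: 11.63
tool_pos: [0.4895, -0.1764, 0.1462]
eef_rot: [0.995, -0.1, 0.002, 0.001]
contact_force: [0.2, 0.4, -1.1]
opening: 0.196
finger_force: 45.0
turn [0.0007 0.0018 0.0006] shift [-0.0019  0.0017 -0.0086] q [ 0.14  0.71  0.19  1.98 -0.27  0.47 -1.24] pos [ 0.4895 -0.1764  0.1462] F [ 0.16  0.45 -1.14] [ 0.07  0.06 -0.04] open 0.196 45.0 11.6333
seat in bin [-0.0592 -0.0002  0.1088]
```

```bash
python3 -m jog '[{"wx":0,"wy":0,"wz":0,"dx":0,"dy":0,"dz":-0.006,"hand":1},{"wx":0,"wy":0,"wz":0,"dx":0,"dy":0,"dz":0,"hand":1}]';  python3 -m jog '[{"wx":0,"wy":0,"wz":0,"dx":0,"dy":0,"dz":-0.006,"hand":1},{"wx":0,"wy":0,"wz":0,"dx":0,"dy":0,"dz":0,"hand":1}]'
```

```text
clock: 11.8
tool_pos: [0.4895, -0.1764, 0.1447]
eef_rot: [0.995, -0.1, 0.002, 0.001]
contact_force: [0.2, 0.4, -1.1]
opening: 0.2
finger_force: 45.0
clock: 11.97
tool_pos: [0.4896, -0.1765, 0.1433]
eef_rot: [0.995, -0.1, 0.002, 0.001]
contact_force: [0.8, -1.0, -0.6]
opening: 0.2
finger_force: 45.0
```

```bash
python3 -m jog '[{"wx":0,"wy":0,"wz":0,"dx":0,"dy":0,"dz":-0.005,"hand":1},{"wx":0,"wy":0,"wz":0,"dx":0,"dy":0,"dz":0,"hand":1}]'
```

```text
clock: 12.13
tool_pos: [0.4898, -0.1766, 0.1431]
eef_rot: [0.995, -0.101, 0.002, 0.001]
contact_force: [-0.8, 0.7, 10.5]
opening: 0.199
finger_force: 45.0
```

The wrist reads 10.5 N upward at an estimated rim height of about 106 mm, which matches the seen rim height of 107 mm. So the hook bears on the rim while held. Letting go gently.

```bash
python3 -m jog '[{"wx":0,"wy":0,"wz":0,"dx":0,"dy":0,"dz":0,"hand":1},{"wx":0,"wy":0,"wz":0,"dx":0,"dy":0,"dz":0,"hand":1}]' 15; python3 -m jog '[{"wx":0,"wy":0,"wz":0,"dx":0,"dy":0,"dz":0,"hand":0.7},{"wx":0,"wy":0,"wz":0,"dx":0,"dy":0,"dz":0,"hand":0.5},{"wx":0,"wy":0,"wz":0,"dx":0,"dy":0,"dz":0,"hand":0.4},{"wx":0,"wy":0,"wz":0,"dx":0,"dy":0,"dz":0,"hand":0.3},{"wx":0,"wy":0,"wz":0,"dx":0,"dy":0,"dz":0,"hand":0.3}]'
```

```text
clock: 12.3
tool_pos: [0.4899, -0.1766, 0.1431]
eef_rot: [0.995, -0.101, 0.003, 0.001]
contact_force: [-1.5, 1.1, 9.6]
opening: 0.203
finger_force: 15.0
clock: 12.72
tool_pos: [0.4895, -0.1764, 0.1419]
eef_rot: [0.995, -0.1, 0.002, 0.001]
contact_force: [0.4, 0.3, -0.2]
opening: 0.562
finger_force: 0.0
```

Released, and the force went to zero. Retracting straight up, then looking.

```bash
python3 -m jog '[{"wx":0,"wy":0,"wz":0,"dx":0,"dy":0,"dz":0,"hand":0.2},{"wx":0,"wy":0,"wz":0,"dx":0,"dy":0,"dz":0.03,"hand":0.2},{"wx":0,"wy":0,"wz":0,"dx":0,"dy":0,"dz":0.06,"hand":0.2},{"wx":0,"wy":0,"wz":0,"dx":0,"dy":0,"dz":0.09,"hand":0.2},{"wx":0,"wy":0,"wz":0,"dx":0,"dy":0,"dz":0.1,"hand":0.2}]'
python3 -m jog '[{"wx":0,"wy":0,"wz":0,"dx":0,"dy":0,"dz":0.1,"hand":0.2},{"wx":0,"wy":0,"wz":0,"dx":0,"dy":0,"dz":0.1,"hand":0.2},{"wx":0,"wy":0,"wz":0,"dx":0,"dy":0,"dz":0.1,"hand":0.2},{"wx":0,"wy":0,"wz":0,"dx":0,"dy":-0.1,"dz":0,"hand":0.2},{"wx":0,"wy":0,"wz":0,"dx":0,"dy":-0.12,"dz":0,"hand":0.2}]'
python3 -m jog '[{"wx":0,"wy":0,"wz":0,"dx":0,"dy":-0.12,"dz":0,"hand":0.2},{"wx":0,"wy":0,"wz":0,"dx":0,"dy":-0.12,"dz":0,"hand":0.2},{"wx":0,"wy":0,"wz":0,"dx":0,"dy":-0.12,"dz":0,"hand":0.2},{"wx":0,"wy":0,"wz":0,"dx":0,"dy":-0.12,"dz":0,"hand":0.2},{"wx":0,"wy":0,"wz":0,"dx":0,"dy":0,"dz":0,"hand":0.2}]'
python3 - <<'E'
from h import *
import cv2
a=r.snapshot("side")[:,:,::-1][140:222,250:315];b=r.snapshot("top")[:,:,::-1][170:252,270:335]
cv2.imwrite("pics/k.png",cv2.resize(np.hstack([a,b]),None,fx=6,fy=6,interpolation=cv2.INTER_CUBIC))
E
```

```text
clock: 13.13
tool_pos: [0.4888, -0.1762, 0.2126]
eef_rot: [0.995, -0.101, 0.001, 0.0]
contact_force: [-0.2, -0.1, 0.2]
opening: 0.8
finger_force: 0.0
clock: 13.55
tool_pos: [0.4911, -0.2298, 0.2894]
eef_rot: [0.995, -0.098, 0.004, 0.0]
contact_force: [0.3, 0.4, -0.4]
opening: 0.797
finger_force: 0.0
clock: 13.97
tool_pos: [0.4872, -0.359, 0.2878]
eef_rot: [0.994, -0.105, 0.002, 0.004]
contact_force: [-0.3, -0.5, 0.1]
opening: 0.799
finger_force: 0.0
```

View pics/k.png

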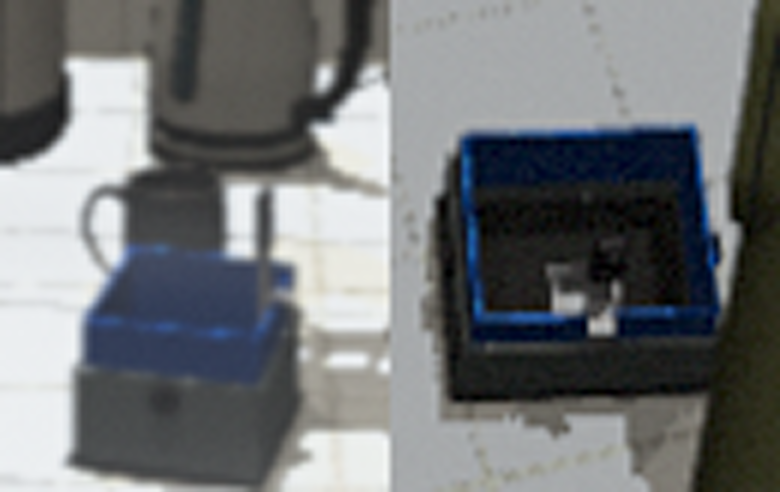

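The top view shows the hook over the near rim at (600,318), with the cup inside the bin at (585,295). The side view shows the handle upright at (264,190–300). The robot is clear, so I'm handing in.

```bash
python3 -c "
from plant import r;print(r.finish_job())"
```

```text
the job is handed in; nothing more can be done
None
```

The scoop hangs by its hook over the bin's robot-side rim, cup inside and handle upright; I felt about 10 N of contact before letting go, never went near the jar, mug or tin, and handed in at about 14 s (no verdict was returned).

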